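Swing out the folding hook and hang up the cutting board

ROBOT

A 6-joint arm with a two-finger parallel gripper is mounted at the origin on the work surface. World frame = base frame: x ahead of the robot, y to its left, z up, the work surface at z = 0. Lengths are in mm, angles in rad, forces in N, time in s.
With the tool pointing down it reaches from about 300 to 775 mm from the base axis. Payload 14.6 kg.
Tool frame: the origin (TCP) lies at the very end of the fingers, on their centre line; the grasp point (between the pads) lies 19 mm behind it; z points along the fingers, y is the line along which they close (so a half turn about z gives the same grasp; the last joint's range is limited). The gripper opens to 94 mm and grips with 3 to 60 N. Pads are 16 mm wide; open, the fingers measure 119 mm over their backs; the gripper's body (75 mm by 177 mm) begins 78 mm behind the grasp point.
Start: joints at [-1.261, 0.3, 1.521, -0, 1.321, -0.067], TCP at [202.363, -511.408, 205.446] pointing down, gripper open.
Joint ranges: [-3.03, 3.03], [-0.79, 2.21], [0.23, 2.52], [-1.04, 4.18], [0, 3.07], [-2.55, 2.55]. Speed limits (rad/s): [2.22, 2.22, 2.57, 3.14, 3.14, 3.14].

INTERFACE

Orientations are given as [roll, pitch, yaw] about the fixed x, y, z axes, in that order (R = Rz(yaw) Ry(pitch) Rx(roll)).
In Python, from cell import manip, optics gives the robot as it stands.
- The arm moves only by the shell command python3 -m crank 'ROWS' [FORCE]. ROWS is JSON, a list of rows, each a list of 7 numbers: the opening in per cent of the stroke, from 0 (shut) to 100 (fully open), then the shift along the tool's x, y, z in mm, then the turn, a rotation vector about the tool's x, y, z in rad. A call has 1 to 10 rows; each row is the pose to reach, as a shift and turn from the pose commanded when the call began, along the tool's axes at that moment; what a row does not reach only later rows make up. A row lasts 1/10 s, in which the tool goes at most 50 mm and 8.59 degrees, less where a joint would pass 70% of its speed; a pose out of reach is approached as far as the arm can. A call with a gripper value outside its range is refused whole. The fingers move at their own pace and stop on an object; FORCE is the grip in N (left out, the last holds). Time passes only in rows, so rows that repeat a pose let the fingers close. It gives the time, the measured TCP pose, the force, the opening and the grip force at its end, in the units of the state.
- manip.read_state(): the state, without advancing time (a new reading comes with each control period).
- optics.camera(name): name is "side" or "top"; returns (picture, depth): 384x512x3 uint8, red, green, blue; 384x512 float32, mm along the optical axis (not along the pixel's ray), 0 where there is no reading.
- optics.calibration(name): a dict with "camera_matrix" (3x3 intrinsics, pixels), "R" (3x3) and "t" (3): a world point X has camera coordinates R X + t. Camera axes: x right, y down, z forward; pixel columns grow to the right and rows downward; lengths in mm; the calibration is good to about 2 mm. A picture is of the moment at which its call begins. calibration takes no time and is no camera call.
- manip.sign_off(): hands the job in; it is judged then, once.
The state is a dict: "clock": time; "joints": joint angles; "qd": joint speeds; "effort": joint torques, N m; "eef_pos": TCP position; "eef_rot": TCP orientation; "wrist_force": force on the tool from outside, world axes, zero at the start; "moment": the same for the moment, N m; "finger_gap": finger opening in mm; "finger_force": force on a finger pad.
Only numpy, scipy, OpenCV 4.12 (cv2) and the standard library are available. Lean on these libraries where they do the work, as an engineer would, in place of code of your own. Each camera call takes 0.05 s, during which the arm holds its last target. There are 200 camera calls.

TASK

On the low wooden utensil panel a steel hook is folded flat: swing it fully out, square to the panel. Then take the wooden board with the hand hole out of the rack and hang it by that hole on the hook, between the panel and the hook's upturned tip, hanging freely and at rest. Leave the plain board, the bowl and the jar where they are.

Things in the scene. Friction and masses are not known exactly. Their poses are not given: they have to be found in the camera images.
- panel: Fixed upright panel of planks, 240 mm long (x -80 to +160), 20 thick (y +12 to +32), top edge 199 above the bench; battens and foot behind it reach y +95. Front face looks to its -y. Origin on the bench straight below the hook's pivot. Thin utensils fixed on the face at x 65 to 155 stand out up to 30. Place and yaw vary.
- hook (a joint): Hook angle: 0 folded along the panel (pointing to panel -x), 1.57 fully out (to panel -y, hard stop); starts 0 to 0.3. Stiff pivot (0.12 N m), stays where left. Level steel bar 10 x 10 mm, top face 180 above the bench, reaching 132 from the pivot; its last 10 turn up to 194. Folded, its outer 50 stick out past the panel's end with free space behind, to push it from there.
- hook_pivot (a point): Point on the hook's upright pivot axis at the middle of the bar's height, 175 mm above the bench, 12 in front of the panel's face. Axes as the panel's.
- hook_seat (a point): Point on the bar's top face, 75 mm from the pivot along the bar, 180 above the bench. It moves with the hook: x along the bar from pivot to tip, z up.
- hook_tip (a point): Top of the upturned tip, 127 mm from the pivot along the bar, 194 above the bench. Axes as hook_seat.
- board: Loose beech board, 130 mm wide (x), 14 thick (y), 145 high (z), 0.12 to 0.24 kg, upright in one of the rack's two slots. Origin at the centre of its lower edge. A rectangular hand hole 50 wide, 40 high goes through it, 71 to 111 above the lower edge; the solid strip above is 34 high. Front and back are alike.
- board_hole (a point): Centre of the board's hand hole, 91 mm above its lower edge. Axes as the board's.
- plain_board: Loose smaller board without a hole, 95 mm wide (x), 14 thick (y), 115 high, in the rack's other slot. Origin at the centre of its lower edge. To be left alone.
- rack: Fixed wooden rack, 160 mm long (x), 150 wide (y), its floor 12 above the bench. Two slots run along its x, at y = +45 and y = -45, 17 wide between rails that reach 40 above the bench; the boards stand on its floor. Origin on the bench at its centre. Which board is in which slot varies.
- bowl: Loose steel bowl, 130 mm across, 65 high, origin at the centre of its underside. To be left alone.
- jar: Loose closed glass jar, 56 mm across, 80 high, origin at the centre of its underside. To be left alone.
Things that resemble listed ones, but are neither listed nor needed, are in the scene too. What is shaped like the board but turquoise is not meant.

How it is judged (in metres and radians):
On the way, in this order (a step that is already met when the one before it is completed fails the run):
1. the hook is swung out, to at least 1.35 rad (value of joint hook above 1.35 rad), for 0.2 s.
2. the board hangs on the swung-out hook by its hole (value of joint hook above 1.35 rad and x of board_hole in the frame of hook_seat between -0.085 and 0.044 m and y of board_hole in the frame of hook_seat between -0.022 and 0.022 m and z of board_hole in the frame of hook_seat between -0.029 and -0.011 m and angle between board's own z axis and vertical below 0.25 rad and linear speed of board below 0.03 m/s), for 0.2 s.
At the end, for the whole second after the job is handed in: Hook at 1.35 rad or more; the board upright (0.25 rad), at rest, its weight carried by the bar through its hand hole: hole centre 20 mm (within 9) below the bar's top, within 22 mm sideways of the bar, between panel and tip (-10 to 119 mm from the pivot along it) (all of step 2 and contact force between board and panel above 0.5 N); the robot touches nothing.
It fails at once if the plain board is moved more than 30 mm (distance of plain_board from where it was at the start of the episode above 0.03 m).
It fails at once if the bowl is moved more than 30 mm (distance of bowl from where it was at the start of the episode above 0.03 m).
It fails at once if the jar is moved more than 30 mm (distance of jar from where it was at the start of the episode above 0.03 m).
It also fails if it takes over 64 s, if anything falls off the work surface, if the arm or the gripper's body presses on something with over 40 N, if the wrist force passes 120 N, or if a joint passes its speed limit or range.

## Working session

There is one attempt and no reset: what is moved stays moved. The work goes in short steps, Python scripts to look and compute and a shell command to move; the robot and the scene stay as the last step left them, time stands still between calls to the robot, and variables do not carry over. Pictures are saved under pics/ and viewed, at most 10 in all, crops included, and the job is handed in when it is done.

```bash
mkdir -p pics; ls; cat > h.py <<'E'
import numpy as np, cv2
from cell import manip, optics
def grab(n):
    p,d=optics.camera(n); return p,d
def world(n,d):
    c=optics.calibration(n);K=np.array(c["camera_matrix"]);R=np.array(c["R"]);t=np.array(c["t"])
    v,u=np.mgrid[:384,:512]
    C=np.stack([(u-K[0,2])/K[0,0]*d,(v-K[1,2])/K[1,1]*d,d],-1)
    W=(C-t)@R; W[d==0]=np.nan
    return W
E
python3 - <<'E'
from h import *
ims=[]
for n in("top","side"):
    p,d=grab(n); np.savez(n+"0.npz",p=p,W=world(n,d)); ims.append(cv2.resize(p[:,:,::-1],(800,600)));cv2.imwrite(f"pics/{n}0.png",ims[-1])
    c=optics.calibration(n); print(n,-np.array(c["R"]).T@np.array(c["t"]))
print(manip.read_state())
E
```

```text
pics
top [ 485.78157966   -5.94980014 1365.44117701]
side [ 537.7783704  -722.83708565  729.04512937]
{'clock': 0.1, 'joints': array([-1.26058430e+00,  3.00435729e-01,  1.52148887e+00,  8.96326029e-06,
        1.32071506e+00, -6.65826852e-02]), 'qd': array([-0.00122503, -0.00015468, -0.00269844,  0.00046968,  0.00110615,
       -0.00131861]), 'effort': array([-3.31135161e-04, -5.32643545e+01, -3.53282082e+01,  7.08812289e-02,
        2.35169084e-02, -3.68366636e-05]), 'eef_pos': array([ 202.30670716, -511.1961922 ,  204.94474456]), 'eef_rot': array([-3.14054854e+00, -7.83238437e-05,  3.76792445e-01]), 'wrist_force': array([-0.81350249, -0.42888015,  0.32863971]), 'moment': array([ 0.02577204,  0.08181993, -0.0456576 ]), 'finger_force': 0.0, 'finger_gap': 94.50826215796396}
```

View pics/top0.png

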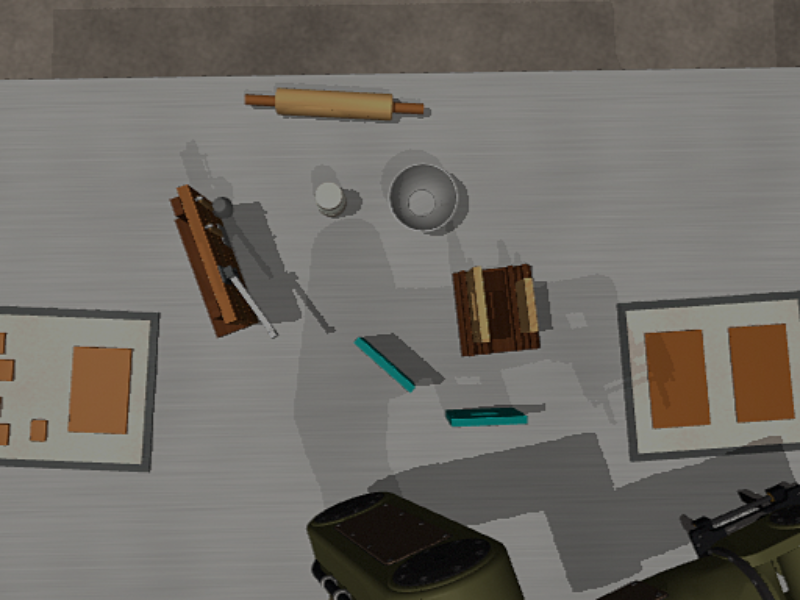

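View pics/side0.png

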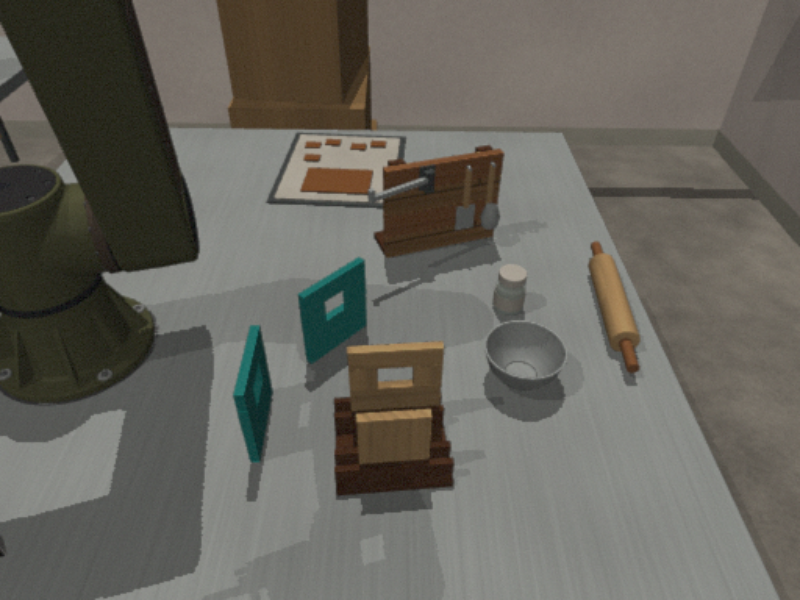

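The top view (800×600) shows the panel at (205,260), with the hook running from (232,275) to (275,335). The rack is at (497,310).

Board candidates:
- The beech board at top (482,305) / side (395,375) has a hole and stands in the rack, so it fits the description.
- The plain board at top (528,305) / side (393,437) has no hole.
- The two turquoise boards at top (385,365) and (487,417) are decoys.

Next I'll measure and confirm with a crop.

```bash
cat > m.py <<'E'
from h import *
def rect(m,W,name):
    P=W[m][:,:2].astype(np.float32)
    r=cv2.minAreaRect(P); print(name,len(P),"c",np.round(r[0],1),"size",np.round(r[1],1),"ang",round(r[2],2),"z",np.round(np.nanmedian(W[m][:,2]),1)); print("  box",np.round(cv2.boxPoints(r)).tolist())
if __name__=="__main__":
    z=np.load("top0.npz");p,W=z["p"],z["W"];Z=W[...,2]
    v,u=np.mgrid[:384,:512]; s=.64
    def box(a,b,c,d): return (u>a*s)&(u<b*s)&(v>c*s)&(v<d*s)
    hsv=cv2.cvtColor(p,cv2.COLOR_RGB2HSV)
    rect(box(455,505,255,350)&(Z>148)&(Z<166),W,"board top")
    rect(box(505,550,255,350)&(Z>118)&(Z<136),W,"plain top")
    rect(box(450,545,250,365)&(Z>30)&(Z<50),W,"rack")
    rect(box(165,262,175,345)&(Z>194)&(Z<206)&(hsv[...,1]>90),W,"panel top")
    m=box(225,285,255,345)&(Z>168)&(Z<200)&(hsv[...,1]<70); rect(m,W,"hook")
    rect(box(310,350,170,220)&(Z>70)&(Z<90),W,"jar")
    rect(box(380,465,155,240)&(Z>55)&(Z<75),W,"bowl")
    rect(box(350,420,330,395)&(Z>100),W,"turq1"); rect(box(440,530,400,430)&(Z>100),W,"turq2")
    q=np.load("side0.npz");P=q["p"];W=q["W"];Z=W[...,2]
    hs=cv2.cvtColor(P,cv2.COLOR_RGB2HSV)
    m=box(365,437,165,208)&(Z>168)&(Z<200)&(hs[...,1]<70); rect(m,W,"hook side")
    rect(box(340,450,335,415)&(Z>140)&(Z<166)&(hs[...,1]>60),W,"board side")
    a=P[200:320,200:300];b=P[85:165,225:325]
    cv2.imwrite("pics/crop0.png",np.hstack([cv2.resize(a,(400,480)),cv2.resize(b,(400,480))])[:,:,::-1])
E
python3 m.py
```

```text
board top 277 c [ 539.3 -153.2] size [128.4  14.8] ang 5.19 z 156.8
  box [[475.0, -152.0], [476.0, -166.0], [604.0, -155.0], [603.0, -140.0]]
plain top 196 c [ 536.8 -243.6] size [93.7 15.1] ang 5.02 z 127.0
  box [[489.0, -240.0], [491.0, -255.0], [584.0, -247.0], [583.0, -232.0]]
rack 604 c [ 532.9 -198.6] size [159.3 127.8] ang 4.91 z 40.2
  box [[448.0, -142.0], [459.0, -269.0], [618.0, -255.0], [607.0, -128.0]]
panel top 848 c [625.1 307.8] size [237.7  37. ] ang 19.17 z 198.1
  box [[507.0, 286.0], [519.0, 251.0], [743.0, 329.0], [731.0, 364.0]]
hook 241 c [544.7 235.1] size [138.8  23.4] ang 33.34 z 181.4
  box [[480.0, 207.0], [493.0, 187.0], [609.0, 264.0], [596.0, 283.0]]
jar 241 c [743.8 109. ] size [46. 47.] ang 88.68 z 80.5
  box [[720.0, 87.0], [767.0, 85.0], [768.0, 131.0], [721.0, 133.0]]
bowl 316 c [741.9 -62.1] size [126.9 128.5] ang 89.1 z 63.4
  box [[677.0, -125.0], [805.0, -127.0], [807.0, 0.0], [679.0, 2.0]]
turq1 280 c [438.5  12.2] size [128.4  14.1] ang 47.63 z 145.2
  box [[390.0, -30.0], [400.0, -40.0], [487.0, 55.0], [477.0, 64.0]]
turq2 346 c [ 340.5 -163.5] size [ 15.1 130.6] ang 1.45 z 144.7
  box [[331.0, -98.0], [335.0, -229.0], [350.0, -229.0], [346.0, -98.0]]
hook side 291 c [537.2 247.4] size [148.2  58.2] ang 34.29 z 179.3
  box [[460.0, 230.0], [492.0, 182.0], [615.0, 265.0], [582.0, 313.0]]
board side 627 c [ 536.9 -157.1] size [128.9  17.1] ang 5.53 z 155.1
  box [[472.0, -155.0], [474.0, -172.0], [602.0, -159.0], [600.0, -142.0]]
```

View pics/crop0.png

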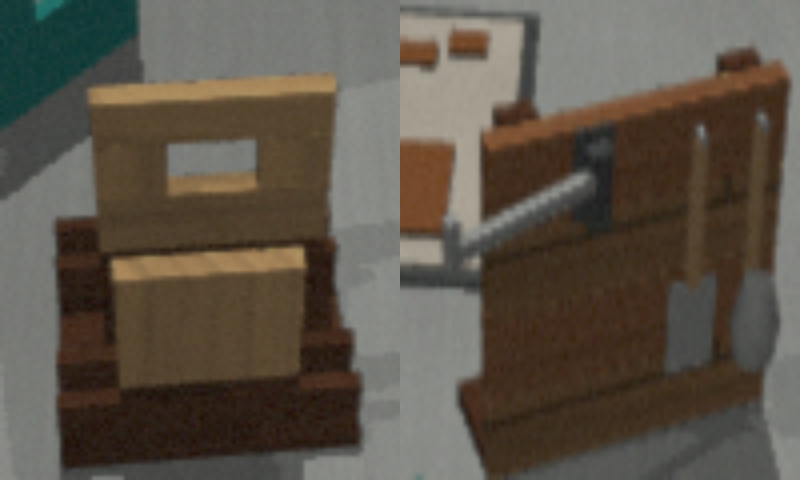

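The crop confirms the board: it is beech, has the hole and stands in the rack's left slot, with the plain board in front of it. The hook sits at about 0.25 rad with its pivot near (597,268). Every measured size and height matches the description. Now I'll plan the push.

```bash
cat > plan.py <<'E'
from h import *
from scipy.spatial.transform import Rotation as Ro
PIV=np.array([597.5,268.]);YAW=.335
def plan(wps):  # (x,y,z,yaw) tool down, relative to present pose
    s=manip.read_state();p=np.array(s["eef_pos"]);R=Ro.from_euler("xyz",s["eef_rot"])
    print("now",np.round(p,1),np.round(s["eef_rot"],3),"F",np.round(s["wrist_force"],1),"gap",round(s["finger_gap"],1),"t",s["clock"])
    for x,y,z,w in wps:
        q=R.inv().apply(np.array([x,y,z])-p); r=(R.inv()*Ro.from_euler("xyz",[np.pi,0,w])).as_rotvec()
        print(np.round([x,y,z]),"->",np.round(q,1).tolist(),np.round(r,3).tolist(), "dist",round(np.linalg.norm(q)))
def push(hd,r=110,d=16):
    h=np.array([np.cos(hd),np.sin(hd)]);n=np.array([-h[1],h[0]]);return PIV+r*h-d*n
E
python3 - <<'E'
from plan import *
a=push(np.radians(213.4),112,30)
plan([(300,-300,260,YAW),(380,0,260,YAW),(*a,250,YAW),(*a,163,YAW)])
E
```

```text
now [ 202.3 -511.2  204.9] [-3.141 -0.     0.377] F [-0.8 -0.4  0.3] gap 94.5 t 0.1
[ 300 -300  260] -> [168.6, -160.5, -54.9] [-0.001, -0.0, 0.042] dist 239
[380   0 260] -> [353.3, -410.0, -54.6] [-0.001, -0.0, 0.042] dist 544
[487. 231. 250.] -> [538.4, -585.6, -44.4] [-0.001, -0.0, 0.042] dist 797
[487. 231. 163.] -> [538.4, -585.5, 42.6] [-0.001, -0.0, 0.042] dist 797
```

```bash
python3 -m crank '[[0,34,-32,-20,0,0,0.01],[0,68,-64,-40,0,0,0.02],[0,102,-96,-55,0,0,0.03],[0,136,-128,-55,0,0,0.04],[0,168,-160,-55,0,0,0.042],[0,200,-200,-55,0,0,0.042],[0,231,-243,-55,0,0,0.042],[0,262,-285,-55,0,0,0.042],[0,292,-326,-55,0,0,0.042],[0,322,-368,-55,0,0,0.042]]' 30
python3 - <<'E'
from plan import *
a=push(np.radians(213.4),112,30)
plan([(380,0,260,YAW),(*a,250,YAW),(*a,163,YAW)])
E
```

```text
clock: 1.1
eef_pos: [364.1, -57.4, 260.5]
eef_rot: [3.141, -0.0, 0.334]
wrist_force: [0.8, 0.4, 0.8]
finger_gap: 17.4
finger_force: 0.0
now [364.1 -57.4 260.5] [ 3.141 -0.     0.334] F [0.8 0.4 0.8] gap 17.4 t 1.1
[380   0 260] -> [33.9, -49.0, 0.5] [0.0, -0.0, -0.001] dist 60
[487. 231. 250.] -> [211.3, -232.3, 10.5] [0.0, -0.0, -0.001] dist 314
[487. 231. 163.] -> [211.3, -232.3, 97.5] [0.0, -0.0, -0.001] dist 329
```

```bash
python3 -m crank '[[0,30,-33,0,0,0,0],[0,60,-66,0,0,0,0],[0,90,-99,0,0,0,0],[0,120,-132,0,0,0,0],[0,150,-165,0,0,0,0],[0,180,-198,0,0,0,0],[0,211,-232,10,0,0,0],[0,211,-232,45,0,0,0],[0,211,-232,80,0,0,0],[0,211,-232,98,0,0,0]]' 
python3 - <<'E'
from plan import *
plan([(*push(np.radians(h)),163,YAW) for h in (213.4,223,233,243,253,263,272,280,285,289)])
E
```

```text
clock: 2.1
eef_pos: [486.0, 229.0, 159.1]
eef_rot: [3.141, 0.004, 0.335]
wrist_force: [-0.6, 0.0, 0.3]
finger_gap: 0.3
finger_force: 0.0
now [486.  229.  159.1] [3.141 0.004 0.335] F [-0.6  0.   0.3] gap 0.3 t 2.1
[497. 221. 163.] -> [7.5, 11.3, -4.0] [0.0, 0.004, 0.0] dist 14
[506. 205. 163.] -> [11.0, 29.6, -4.0] [0.0, 0.004, 0.0] dist 32
[519. 190. 163.] -> [17.8, 47.8, -4.0] [0.0, 0.004, 0.0] dist 51
[533. 177. 163.] -> [27.6, 64.4, -4.0] [0.0, 0.004, 0.0] dist 70
[550. 167. 163.] -> [40.2, 79.2, -4.1] [0.0, 0.004, 0.0] dist 89
[568. 161. 163.] -> [55.1, 91.5, -4.2] [0.0, 0.004, 0.0] dist 107
[585. 158. 163.] -> [70.2, 100.2, -4.2] [0.0, 0.004, 0.0] dist 122
[601. 157. 163.] -> [84.7, 105.9, -4.3] [0.0, 0.004, 0.0] dist 136
[611. 158. 163.] -> [94.0, 108.4, -4.3] [0.0, 0.004, 0.0] dist 144
[618. 159. 163.] -> [101.7, 109.8, -4.4] [0.0, 0.004, 0.0] dist 150
```

```bash
python3 -m crank '[[0,8,11,-4,0,0,0],[0,11,30,-4,0,0,0],[0,18,48,-4,0,0,0],[0,28,64,-4,0,0,0],[0,40,79,-4,0,0,0],[0,55,91,-4,0,0,0],[0,70,100,-4,0,0,0],[0,85,106,-4,0,0,0],[0,94,108,-4,0,0,0],[0,98,108,-4,0,0,0]]' 
cat > hk.py <<'E'
from plan import *
import sys
p,d=grab("top");W=world("top",d);Z=W[...,2];p2,d2=grab("side")
cv2.imwrite(f"pics/{sys.argv[1]}.png",np.vstack([np.hstack([cv2.resize(p[90:250,80:280],(400,320)),cv2.resize(p2[60:220,180:380],(400,320))])])[:,:,::-1])
hs=cv2.cvtColor(p,cv2.COLOR_RGB2HSV)
m=(Z>168)&(Z<200)&(hs[...,1]<70)&(abs(W[...,0]-570)<110)&(abs(W[...,1]-200)<85)
P=W[m][:,:2].astype(np.float32)
n,l,st,c=cv2.connectedComponentsWithStats(m.astype(np.uint8))
for i in range(1,n):
    if st[i,4]>40:
        r=cv2.minAreaRect(W[l==i][:,:2].astype(np.float32));print(st[i,4],np.round(cv2.boxPoints(r)).tolist(),np.round(r[2],1))
E
python3 hk.py hook1; python3 -c "
from plan import *
plan([])"
```

```text
clock: 3.1
eef_pos: [616.7, 158.4, 167.1]
eef_rot: [3.141, -0.001, 0.334]
wrist_force: [-0.9, -1.8, 0.9]
finger_gap: 0.6
finger_force: 0.6
now [616.  159.  166.8] [ 3.141e+00 -1.000e-03  3.340e-01] F [0.8 0.1 0. ] gap 0.4 t 3.2
```

View pics/hook1.png

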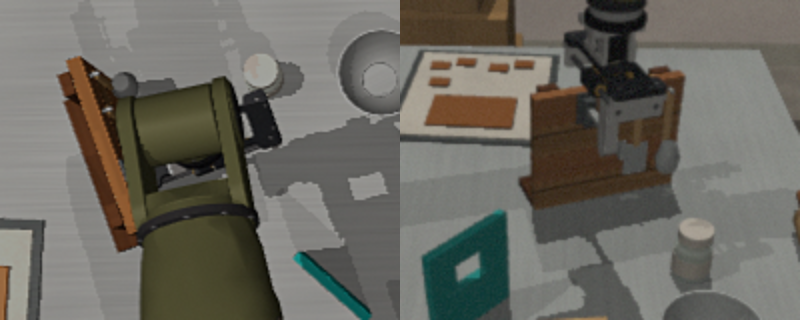

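The arm hides the hook: its bar would be near (620,130) in the crop, behind the gripper. I'll push slowly on towards the stop and watch the force.

```bash
python3 -m crank '[[0,2,0,4,0,0,0],[0,4,0,4,0,0,0],[0,6,0,4,0,0,0],[0,8,0,4,0,0,0],[0,8,0,4,0,0,0]]'; python3 -m crank '[[0,2,0,0,0,0,0],[0,4,0,0,0,0,0],[0,4,0,0,0,0,0]]'
```

```text
clock: 3.7
eef_pos: [619.6, 160.8, 162.0]
eef_rot: [-3.141, 0.01, 0.335]
wrist_force: [-29.2, -10.4, 9.9]
finger_gap: 0.7
finger_force: 15.8
clock: 4.0
eef_pos: [620.1, 161.0, 161.9]
eef_rot: [-3.141, 0.02, 0.335]
wrist_force: [-59.3, -20.5, 22.6]
finger_gap: 0.5
finger_force: 31.7
```

The hook is against its hard stop. I'll back off, lift and move towards the board, then look.

```bash
python3 -m crank '[[0,-25,0,0,0,0,0],[0,-45,0,0,0,0,0],[0,-45,0,-40,0,0,0],[0,-45,0,-80,0,0,0],[0,-45,0,-100,0,0,0],[40,-55,40,-100,0,0,0],[40,-65,85,-100,0,0,0],[40,-75,130,-100,0,0,0],[40,-85,175,-100,0,0,0],[40,-85,175,-100,0,0,0]]' 
python3 hk.py hook2; python3 -c "
from plan import *
plan([(538,-155,240,.09),(538,-155,133,.09)])"
```

```text
clock: 5.0
eef_pos: [604.0, -34.6, 262.4]
eef_rot: [3.141, 0.0, 0.33]
wrist_force: [0.8, 1.5, -0.2]
finger_gap: 36.1
finger_force: 0.0
286 [[580.0, 275.0], [618.0, 136.0], [646.0, 144.0], [608.0, 282.0]] 15.4
now [603.9 -30.5 262.5] [-3.141 -0.     0.333] F [0.3 0.3 0. ] gap 37.5 t 5.1
[ 538 -155  240] -> [-103.0, 96.1, 22.5] [-0.0, -0.0, 0.243] dist 143
[ 538 -155  133] -> [-103.0, 96.1, 129.5] [-0.0, -0.0, 0.243] dist 191
```

View pics/hook2.png

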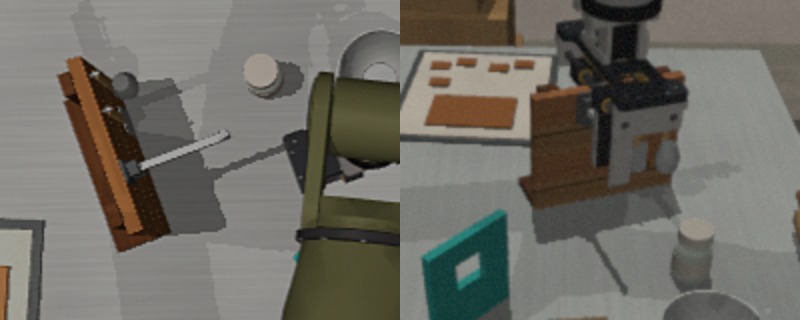

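In the crop the hook is fully out, running from (135,170) to (228,133), square to the panel. I'll fit its line and move above the board.

```bash
python3 -m crank '[[45,-30,30,5,0,0,0.06],[45,-60,60,10,0,0,0.15],[45,-103,96,22,0,0,0.243],[45,-103,96,22,0,0,0.243],[45,-103,96,22,0,0,0.243]]'
python3 - <<'E'
from plan import *
p,d=grab("top");W=world("top",d);Z=W[...,2];hs=cv2.cvtColor(p,cv2.COLOR_RGB2HSV)
m=(Z>172)&(Z<200)&(hs[...,1]<70)&(abs(W[...,0]-625)<40)&(W[...,1]>100)&(W[...,1]<250)
P=W[m];vx,vy,x0,y0=cv2.fitLine(P[:,:2].astype(np.float32),cv2.DIST_HUBER,0,.01,.01).ravel()
if vy>0: vx,vy=-vx,-vy
s=(P[:,:2]-[x0,y0])@[vx,vy]
print("dir",vx,vy,np.degrees(np.arctan2(vy,vx)),"tip end",np.array([x0,y0])+s.max()*np.array([vx,vy]),"z tip",np.nanmax(P[:,2]),"zmed",np.median(P[:,2]))
p2,d2=grab("side");W2=world("side",d2);h2=cv2.cvtColor(p2,cv2.COLOR_RGB2HSV)
m=(W2[...,2]>130)&(W2[...,2]<163)&(abs(W2[...,0]-538)<90)&(abs(W2[...,1]+155)<25)&(h2[...,1]>60)
P=W2[m];print("board side-x range",np.percentile(P[:,0],[1,99]),len(P))
plan([(538,-154,240,.09),(538,-154,133,.09)])
E
```

```text
clock: 5.6
eef_pos: [538.0, -154.2, 240.7]
eef_rot: [-3.141, -0.0, 0.092]
wrist_force: [0.6, 0.5, 0.1]
finger_gap: 42.5
finger_force: 0.0
dir 0.3238576 -0.94610584 -71.103615 tip end [640.92628158 142.25563126] z tip 198.2105160003979 zmed 180.5091278697466
board side-x range [474.6096398  600.37326748] 823
now [ 538.9 -153.   241. ] [ 3.142e+00 -1.000e-03  9.400e-02] F [-0.4  0.1 -0.6] gap 42.3 t 5.7
[ 538 -154  240] -> [-1.0, 0.9, 1.0] [0.0, -0.001, 0.004] dist 2
[ 538 -154  133] -> [-1.1, 0.9, 108.0] [0.0, -0.001, 0.004] dist 108
```

```bash
python3 -m crank '[[45,0,1,40,0,0,0],[45,0,1,75,0,0,0],[45,0,1,95,0,0,0],[45,0,1,107,0,0,0],[45,0,1,107,0,0,0],[0,0,1,107,0,0,0],[0,0,1,107,0,0,0],[0,0,1,107,0,0,0],[0,0,1,107,0,0,0],[0,0,1,107,0,0,0]]' 35
python3 -m crank '[[0,0,0,-10,0,0,0],[0,0,0,-30,0,0,0],[0,0,0,-60,0,0,0],[0,0,0,-100,0,0,0],[0,0,0,-130,0,0,0],[0,0,0,-130,0,0,0]]'
python3 - <<'E'
from plan import *
for n in ("side","top"):
    p,d=grab(n);W=world(n,d);hs=cv2.cvtColor(p,cv2.COLOR_RGB2HSV)
    m=(W[...,2]>145)&(W[...,2]<300)&(abs(W[...,0]-538)<90)&(abs(W[...,1]+155)<30)&(hs[...,1]>70)&(hs[...,0]<30)
    P=W[m]; print(n,len(P),np.percentile(P,[1,99],axis=0).round(1).tolist())
    if n=="side": cv2.imwrite("pics/held.png",p[:,:,::-1])
c=np.array([598.2,267.2]);u=np.array([.3239,-.9461])
plan([(*(c+175*u),265,.33),(*(c+175*u),213,.33),(*(c+75*u),213,.33)])
E
```

```text
clock: 6.7
eef_pos: [538.5, -155.3, 134.1]
eef_rot: [-3.141, -0.001, 0.092]
wrist_force: [-1.2, 2.9, 4.1]
finger_gap: 13.8
finger_force: 35.0
clock: 7.3
eef_pos: [539.2, -156.0, 268.3]
eef_rot: [3.138, -0.006, 0.092]
wrist_force: [0.5, -0.8, -2.6]
finger_gap: 13.9
finger_force: 35.0
side 3319 [[475.6, -171.0, 149.7], [601.4, -151.1, 292.0]]
top 179 [[474.1, -165.8, 149.6], [510.7, -150.0, 293.0]]
now [ 538.1 -155.5  263.5] [ 3.141 -0.     0.092] F [ 0.7  0.4 -2.3] gap 13.5 t 7.4
[655. 102. 265.] -> [139.9, -245.4, -1.6] [0.0, -0.0, -0.238] dist 282
[655. 102. 213.] -> [139.9, -245.4, 50.4] [0.0, -0.0, -0.238] dist 287
[622. 196. 213.] -> [116.3, -342.6, 50.4] [0.0, -0.0, -0.238] dist 365
```

View pics/held.png

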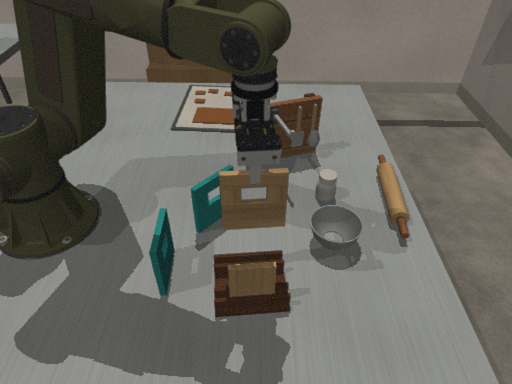

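The picture shows the board gripped centrally and level, with its hole at (253,193). The plain board is still in the rack. Now I'll carry it to the front of the hook tip.

```bash
python3 -m crank '[[0,20,-25,0,0,0,-0.02],[0,40,-60,0,0,0,-0.06],[0,60,-95,0,0,0,-0.1],[0,80,-130,0,0,0,-0.14],[0,100,-165,0,0,0,-0.18],[0,120,-205,0,0,0,-0.22],[0,135,-235,0,0,0,-0.238],[0,140,-245,10,0,0,-0.238],[0,140,-245,30,0,0,-0.238],[0,140,-245,50,0,0,-0.238]]'
python3 -m crank '[[0,0,0,0,0,0,0],[0,0,0,0,0,0,0]]'
cat > look.py <<'E'
from plan import *
import sys
c=np.array([598.2,267.2]);u=np.array([.3239,-.9461])
p,d=grab("side");p2,d2=grab("top")
cv2.imwrite(f"pics/{sys.argv[1]}.png",np.hstack([cv2.resize(p[50:250,180:380],(400,400)),cv2.resize(p2[70:270,110:310],(400,400))])[:,:,::-1])
W=world("side",d);hs=cv2.cvtColor(p,cv2.COLOR_RGB2HSV)
t=manip.read_state()["eef_pos"];L=W-t;a=L[...,:2]@u;b=L[...,:2]@np.array([.9461,.3239])
m=(abs(a)<18)&(abs(b)<85)&(L[...,2]<40)&(L[...,2]>-130)&(hs[...,1]>70)&(hs[...,0]<30)
print("board rel TCP: along",np.percentile(a[m],[1,50,99]).round(1),"side",np.percentile(b[m],[1,99]).round(1),"z",np.percentile(W[...,2][m],[1,99]).round(1),m.sum())
e=(t[:2]-c);print("TCP r",e@u,"side",e@np.array([.9461,.3239]))
plan([(*(c+r*u),z,.33) for r,z in ((130,213),(75,213),(75,191))])
E
python3 look.py near
```

```text
clock: 8.4
eef_pos: [654.6, 101.1, 210.7]
eef_rot: [-3.141, 0.003, 0.33]
wrist_force: [0.5, -0.0, -2.9]
finger_gap: 13.7
finger_force: 35.0
clock: 8.6
eef_pos: [654.9, 100.7, 212.9]
eef_rot: [-3.141, 0.002, 0.329]
wrist_force: [0.7, 0.6, -0.6]
finger_gap: 13.8
finger_force: 35.0
board rel TCP: along [-4.5  7.5 10.7] side [-67.8  59. ] z [ 93.7 236.6] 2007
TCP r 175.8586451902918 side 0.2972679505170106
now [655.4 100.9 214.4] [ 3.141e+00 -1.000e-03  3.290e-01] F [-0.8 -0.6 -1.8] gap 13.8 t 8.7
[640. 144. 213.] -> [-0.3, -45.9, 1.4] [0.0, -0.001, -0.001] dist 46
[622. 196. 213.] -> [-0.4, -100.9, 1.4] [0.0, -0.001, -0.001] dist 101
[622. 196. 191.] -> [-0.4, -100.9, 23.4] [0.0, -0.001, -0.001] dist 104
```

View pics/near.png

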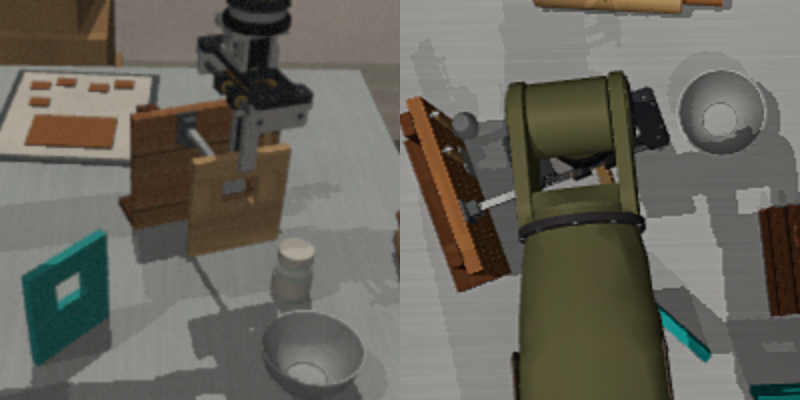

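The side view shows the hook's tip inside the hole outline at (238,185). The measured hole height is 182, as wanted. I'll thread it on slowly, keeping an eye on the force.

```bash
python3 -m crank '[[0,0,-12,1,0,0,0],[0,0,-24,1,0,0,0],[0,0,-36,1,0,0,0],[0,0,-46,1,0,0,0],[0,0,-46,1,0,0,0]]'; python3 -m crank '[[0,0,-14,0,0,0,0],[0,0,-28,0,0,0,0],[0,0,-42,0,0,0,0],[0,0,-55,0,0,0,0],[0,0,-55,0,0,0,0]]'; python3 -m crank '[[0,0,0,8,0,0,0],[0,0,0,15,0,0,0],[0,0,0,20,0,0,0],[0,0,0,21,0,0,0],[0,0,0,21,0,0,0]]'; python3 look.py on
```

```text
clock: 9.2
eef_pos: [639.8, 146.6, 212.7]
eef_rot: [-3.141, -0.0, 0.332]
wrist_force: [0.2, -0.5, -0.6]
finger_gap: 13.7
finger_force: 35.0
clock: 9.7
eef_pos: [621.8, 198.8, 212.5]
eef_rot: [-3.141, -0.0, 0.332]
wrist_force: [0.2, -0.2, -1.9]
finger_gap: 13.8
finger_force: 35.0
clock: 10.2
eef_pos: [622.6, 196.5, 191.2]
eef_rot: [3.142, 0.0, 0.329]
wrist_force: [0.3, 0.1, -1.6]
finger_gap: 13.9
finger_force: 35.0
board rel TCP: along [-4.   7.8 11.4] side [-67.3  61.5] z [ 71.2 214.9] 1752
TCP r 74.58772061997043 side 0.12357516380104627
now [622.5 196.7 191.2] [-3.142  0.     0.33 ] F [-0.1 -0.1 -1. ] gap 13.8 t 10.3
[640. 144. 213.] -> [-0.1, 55.4, -21.8] [-0.0, 0.0, -0.0] dist 60
[622. 196. 213.] -> [-0.1, 0.4, -21.8] [-0.0, 0.0, -0.0] dist 22
[622. 196. 191.] -> [-0.1, 0.4, 0.2] [-0.0, 0.0, -0.0] dist 0
```

View pics/on.png

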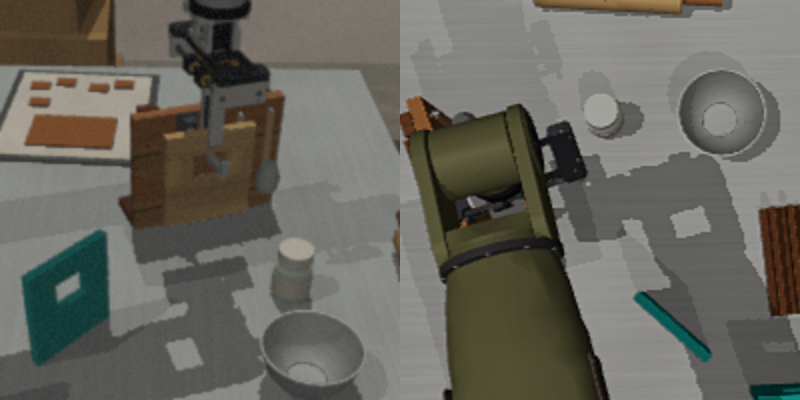

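The side view shows the board on the hook, with the bar coming out of the hole at (220,165). I'll lower gently until the bar takes the weight, then release.

```bash
python3 -m crank '[[0,0,0,1,0,0,0],[0,0,0,2,0,0,0],[0,0,0,3,0,0,0],[0,0,0,3,0,0,0],[0,0,0,3,0,0,0]]'
```

```text
clock: 10.8
eef_pos: [622.7, 196.8, 190.8]
eef_rot: [3.141, -0.002, 0.33]
wrist_force: [-6.3, -1.9, 14.7]
finger_gap: 13.3
finger_force: 35.0
```

```bash
python3 -m crank '[[0,0,0,-2,0,0,0],[0,0,0,-2,0,0,0],[20,0,0,-2,0,0,0],[25,0,0,-2,0,0,0],[30,0,0,-2,0,0,0],[30,0,0,-2,0,0,0],[30,0,0,-2,0,0,0],[30,0,0,-2,0,0,0],[30,0,0,-2,0,0,0]]'; python3 -m crank '[[30,0,0,-8,0,0,0],[30,0,0,-25,0,0,0],[30,0,0,-50,0,0,0],[30,0,0,-80,0,0,0],[30,-40,0,-100,0,0,0],[30,-80,30,-100,0,0,0],[30,-110,70,-100,0,0,0],[30,-140,110,-100,0,0,0],[30,-140,150,-100,0,0,0],[30,-140,150,-100,0,0,0]]'; python3 -m crank '[[30,0,0,0,0,0,0],[30,0,0,0,0,0,0],[30,0,0,0,0,0,0],[30,0,0,0,0,0,0],[30,0,0,0,0,0,0],[30,0,0,0,0,0,0],[30,0,0,0,0,0,0],[30,0,0,0,0,0,0],[30,0,0,0,0,0,0],[30,0,0,0,0,0,0]]'
python3 - <<'E'
from plan import *
c=np.array([598.2,267.2]);u=np.array([.3239,-.9461]);w=np.array([.9461,.3239])
for k in range(2):
  p,d=grab("side");p2,d2=grab("top");W=world("top",d2);Wd=world("side",d)
  for W,q in((W,p2),(Wd,p)):
    hs=cv2.cvtColor(q,cv2.COLOR_RGB2HSV);L=W[...,:2]-c;a=L@u;b=L@w
    m=(a>20)&(a<118)&(abs(b)<85)&(W[...,2]>60)&(W[...,2]<225)&(hs[...,1]>70)&(hs[...,0]<30)
    print(m.sum(),"r",np.percentile(a[m],[2,98]).round(1),"side",np.percentile(b[m],[1,99]).round(1),"z",np.percentile(W[...,2][m],[1,99]).round(1))
cv2.imwrite("pics/end.png",np.hstack([cv2.resize(p[50:250,180:380],(400,400)),cv2.resize(p2[70:270,90:290],(400,400))])[:,:,::-1])
print(manip.read_state()["wrist_force"])
E
```

```text
clock: 11.7
eef_pos: [622.5, 196.9, 190.4]
eef_rot: [-3.142, 0.0, 0.33]
wrist_force: [-0.6, 0.2, 0.6]
finger_gap: 28.0
finger_force: 0.0
clock: 12.7
eef_pos: [538.9, 6.0, 291.4]
eef_rot: [3.141, -0.001, 0.326]
wrist_force: [-0.1, -0.7, -0.4]
finger_gap: 28.1
finger_force: 0.0
clock: 13.7
eef_pos: [538.6, 9.6, 290.5]
eef_rot: [3.142, 0.0, 0.33]
wrist_force: [0.1, -0.3, 0.7]
finger_gap: 27.8
finger_force: 0.0
556 r [68.3 81.5] side [-64.2  63.5] z [ 81.7 219.5]
1828 r [71.3 85.3] side [-66.9  62.5] z [ 71.8 214.9]
562 r [68.1 81.4] side [-64.2  64. ] z [ 77.5 219.1]
1835 r [71.4 85.4] side [-67.   62.1] z [ 71.5 214.8]
[-0.45317729  0.21450483 -0.24160562]
```

View pics/end.png

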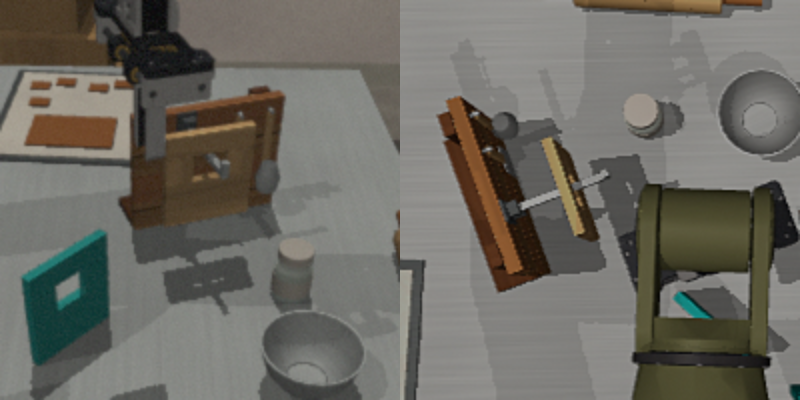

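The board hangs on the bar about 75 mm from the pivot. It is at rest, and the gripper is clear.

```bash
python3 -c "
from cell import manip
print(manip.sign_off())"
```

```text
the job is handed in; nothing more can be done
None
```

The job is handed in: the hook is fully out against its stop, and the board hangs at rest by its hand hole about 75 mm from the pivot. I never touched the plain board, bowl or jar; the hand-in returned no verdict.

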